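Release the setting ring from its clamp and slide it out

TASK

The setting ring in the small ring clamp has done its work and has to come out. Press the clamp's two red buttons right down together, one with each fingertip, and keep both down until the V-jaw has run all the way back to its rear stop, then let the buttons come up again. Then gently push the freed ring sideways with the fingers until the whole of it lies on the clamp's black pad: slide it flat along the plate, do not pinch or lift it, and leave the jaw parked and everything else on the worktop where it is.

Things in the scene. Friction and masses are not known exactly. Their poses are not given: they have to be found in the camera images.
- ring_clamp: Setting-ring clamp fixed to the worktop; aluminium plate, top 12 mm above the worktop, beige blocks. Origin on the worktop, mid-plate; x from rear stop to anvil, y from ring to black pad, z up. In its mm: plate x -80..82, y -45..45, wing x 12..82 on to y 87; button housings 32 x 26 at x -30, y +-32, 48 high; rear stop x -80..-67, 36 high. Plate clear and flat at x 5..60, y -45..78 but for the ring
- slide_jaw (a joint): Spring-loaded grey V-jaw between the button housings (39 mm high), in m: 0.030 = shut, V round the ring; 0 = parked on its rear stop. A spring (3 to 4 N) with a dashpot draws it back in 2 to 3 s, only while BOTH buttons are down; if either comes up early its pawl catches the next notch (0.020, 0.010) and both must be pressed again
- button_left (a joint): Travel of the red button on the clamp's +y side, m: 0 = up, 0.008 = fully down; its pawl lets go beyond about 0.005. Springs back by itself. 1.5 N to start, 3.5 N fully down (7 N for both)
- button_right (a joint): The same for the red button on the clamp's -y side.
- button_left_top (a point): Centre of the top of the red round button on the clamp's +y side (x -30, y +31 mm of ring_clamp), 22 mm across; top 58 mm above the worktop when up, 50 mm when down (2 mm above its housing). Pressed straight down; the point moves with it
- button_right_top (a point): The same for the red button on the -y side (x -30, y -31 mm of ring_clamp); the buttons are 62 mm apart, centre to centre
- ring_center (a point): Centre, half-way up, of the steel setting ring in the clamp: 42 mm across, 16 mm high, 0.16 kg, its hole too small for a finger, flat on the plate (underside 12 mm above the worktop). At the start at x 40, y 0 mm of ring_clamp, between V-jaw and anvil
- pad (a point): Centre of the black pad, flush with the plate, 12 mm above the worktop, x 37, y 53 mm of ring_clamp. Pad: x 13..61, y 28..78 mm. Slid along anvil face and fence, the ring lies wholly on it with its centre at y 49..57 mm (57: touching the end stop)
- spare_ring_medium: spare plain steel setting ring, 52 mm across, 18 mm high, lying flat; not used; origin under its centre
- spare_ring_large: spare plain steel setting ring, 60 mm across, 20 mm high, lying flat; not used; origin under its centre
- caliper: digital calliper lying flat, 223 x 71 x 16 mm; not used; origin under its centre
- step_block: aluminium stepped gauge block, 80 x 30 x 42 mm; not used; origin under its centre
- pin_gauge_grey: grey double-ended pin gauge, 106 mm long, 13 mm high; not used; origin under its centre
- hex_key: black bent hexagon key, 108 mm long, 5 mm high; not used; origin under its centre
- fluid_bottle: small blue and white squeeze bottle standing upright, 35 mm wide, 94 mm high; not used; origin under its centre
- setting_ring: The same setting ring; origin under its centre, on its underside, z up.
- anvil_face (a point): Foot of the fixed anvil's flat steel face, x = 61.5, y = 0 mm of ring_clamp, 12 mm above the worktop (plate top). Anvil: x 61..78, y -25..25, top 30 mm above the worktop. The face goes on to y = 80 mm as a low fence (top 21 mm above the worktop)
- end_stop (a point): Foot of the end stop's face at the pad's far end, x = 37, y = 78.5 mm of ring_clamp, at plate height; the stop's top is 21 mm above the worktop
- toggle_right: Fixed toggle clamp with a tall red handle (245 mm high), behind and left of the ring clamp; not used. It fills about x 0.53..0.62, y -0.30..-0.24 m of the robot's frame
Mind the look-alikes: they are no part of the job. Leave any turquoise look-alike of the setting_ring alone.

How it is judged:
By the outcome, as a careful person would: the job done as asked, in the order asked, and still so for the second after the job is handed in, with the robot touching nothing.
It also fails if it takes over 45 s, if anything falls off the work surface, if the arm or the gripper's body presses on something with over 40 N, if the wrist force passes 120 N, or if a joint passes its speed limit or range.

ROBOT

A 6-joint arm with a two-finger parallel gripper is mounted at the origin on a cart in front of the work surface, level with it; the furniture and walls round the work are solid. World frame = base frame: x ahead of the robot, y to its left, z up, the work surface at z = 0. Lengths are in m, angles in rad, forces in N, time in s.
With the tool pointing down it reaches from about 0.325 to 0.925 m from the base axis. Payload 3.1 kg.
Tool frame: the origin (TCP) lies at the very end of the fingers, on their centre line; the grasp point (between the pads) lies 19 mm behind it; z points along the fingers, y is the line along which they close (so a half turn about z gives the same grasp; the last joint's range is limited). The gripper opens to 85 mm and grips with 20 to 120 N. Pads are 22 mm wide; open, the fingers measure 114 mm over their backs; the gripper's body (76 mm by 85 mm) begins 54 mm behind the grasp point. The pads swing forward as they close: fully open they stand 13 mm farther back than shut.
Start: joints at [-1.439, 0.217, 1.613, -0, 1.311, -0.112], TCP at [0.151, -0.607, 0.207] pointing down, gripper open.
Joint ranges: [-2.75, 2.75], [-0.78, 2.1], [0.31, 2.55], [-1.13, 4.27], [0.13, 2.63], [-2.58, 2.58]. Speed limits (rad/s): [2.79, 2.79, 3.14, 3.14, 3.14, 3.14].

INTERFACE

Orientations are given as a unit quaternion [x, y, z, w].
In Python, from rig import r gives the robot as it stands. The module is installed in compiled form; this text tells all that it offers.
- The arm moves only by the tool jog_arm, never from a script. Its argument "rows" is a list of rows, each an object with "slide": the shift along the world's x, y, z in m, a list of three; "spin": the turn about the world's z in degrees. In form: [{"slide": [tx, ty, tz], "spin": spin}, ...]. A call has 1 to 5 rows; each row shifts and turns the commanded pose from where the row before left it; what a row does not reach is not made up. A row lasts 1/8 s, in which the tool goes at most 62.5 mm and 10.7 degrees, less where a joint would pass 70% of its speed; a pose out of reach is approached as far as the arm can. A call with a gripper value outside its range is refused whole. "claw" is the finger opening in m, from 0 to 0.0854, set as the call begins (left out, the last holds). The fingers move at their own pace and stop on an object; the grip force is fixed at half the most. Time passes only in rows, so rows that do not move let the fingers close. It gives the time, the measured TCP pose, the force, the opening and the grip force at its end, in the units of the state.
- r.sense(): the state, without advancing time (a new reading comes with each control period).
- r.grab_frame(name): name is "scene" or "top"; returns a dict with "color" (384x512x3 uint8, red, green, blue), "range_z" (384x512 float32, m along the optical axis (not along the pixel's ray), 0 where there is no reading), "vertical_fov" (degrees; the focal length in pixels is half the picture's height over the tangent of half this angle, whatever the lens; pixels are square), "cx", "cy" (the principal point, pixels), "k1" (the pictures are not rectified: a ray, as slopes to the right and down, at radius r is drawn at 1 + k1 r^2 times it, then the intrinsics apply), "world_from_camera" (4x4, takes a point from camera to world coordinates). Camera axes: x right, y down, z forward; pixel columns grow to the right and rows downward; lengths in m; the calibration is good to about 2 mm. A picture is of the moment at which its call begins.
- r.close_job(): hands the job in; it is judged then, once.
The state is a dict: "time_s": time; "joints": joint angles; "qvel": joint speeds; "effort": joint torques, N m; "ee_pos": TCP position; "tcp_rot": TCP orientation; "ft_force": force on the tool from outside, world axes, zero at the start; "wrist_torque": the same for the moment, N m; "finger_gap": finger opening in m; "finger_force": force on a finger pad.
Only numpy, scipy, OpenCV 4.12 (cv2) and the standard library are available. Lean on these libraries where they do the work, as an engineer would, in place of code of your own. Each camera call takes 0.05 s, during which the arm holds its last target. There are 200 camera calls.

## Working session

There is one attempt and no reset: what is moved stays moved. The work goes in short steps, Python scripts to look and compute and a tool call to move; the robot and the scene stay as the last step left them, time stands still between calls to the robot, and variables do not carry over. Pictures are saved under pics/ and viewed, at most 10 in all, crops included, and the job is handed in when it is done.

Besides the shell and the picture viewer there is one more tool, called as a command line: name --argument value ..., lists and objects as JSON in quotes. jog_arm: Moves the arm, as the interface text tells. Its arguments: {"type":"object","properties":{"rows":{"type":"array","items":{"type":"object","properties":{"slide":{"type":"array","items":{"type":"number"}},"spin":{"type":"number"}}}},"claw":{"type":"number"}},"required":["rows"]}

```bash
mkdir -p pics
cat > h.py <<'E'
import numpy as np, cv2
from rig import r
def grab(n):
    f=r.grab_frame(n); np.savez('%s.npz'%n,**f); return f
def pix2w(f,u,v,z=None):
    F=192/np.tan(np.radians(float(f['vertical_fov']))/2)
    d=np.array([(u-f['cx'])/F,(v-f['cy'])/F]); s=d.copy()
    for _ in range(20): s=d/(1+f['k1']*(s@s))
    T=f['world_from_camera']; ray=T[:3,:3]@np.array([s[0],s[1],1]); o=T[:3,3]
    t=(z-o[2])/ray[2] if z is not None else float(f['range_z'][int(round(v)),int(round(u))])
    return o+t*ray
E
python3 - <<'E'
from h import *
for n in('scene','top'):
    f=grab(n); cv2.imwrite(f'pics/{n}0.png',cv2.resize(f['color'][:,:,::-1],(800,600),interpolation=cv2.INTER_CUBIC))
    print(f['world_from_camera'][:3,3],f['vertical_fov'],f['k1'])
print(r.sense())
E
```

```text
[-0.2880332  -0.8062232   1.02650933] 43.426324240180506 -0.041783959697581065
[ 0.42651096 -0.36023939  1.22802568] 46.457342637292186 -0.04412675964857027
{'time_s': 0.1, 'joints': array([-1.43917758e+00,  2.17685677e-01,  1.61481897e+00, -2.73796902e-05,
        1.31129130e+00, -1.12224367e-01]), 'qvel': array([-1.29809574e-04, -1.44036124e-03, -1.90042778e-03,  7.51909449e-05,
       -1.26702503e-03, -8.71949107e-04]), 'effort': array([-2.72396219e-04, -3.98074222e+01, -3.04970562e+01, -2.23510883e-04,
        4.21947101e-03,  2.11260880e-05]), 'ee_pos': array([ 0.15078801, -0.60570768,  0.20577093]), 'tcp_rot': array([ 9.92575738e-01,  1.21623152e-01, -2.39096974e-05, -1.10146843e-03]), 'ft_force': array([ 0.09165439, -0.07802844,  0.40421337]), 'wrist_torque': array([ 0.06039775, -0.02598192,  0.06021704]), 'finger_force': 0.0, 'finger_gap': 0.08516036312069682}
```

View pics/top0.png

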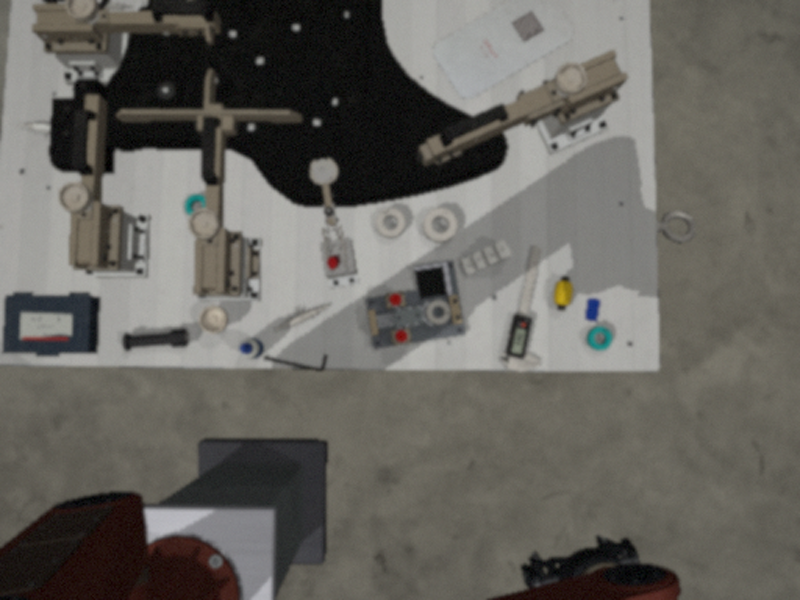

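View pics/scene0.png

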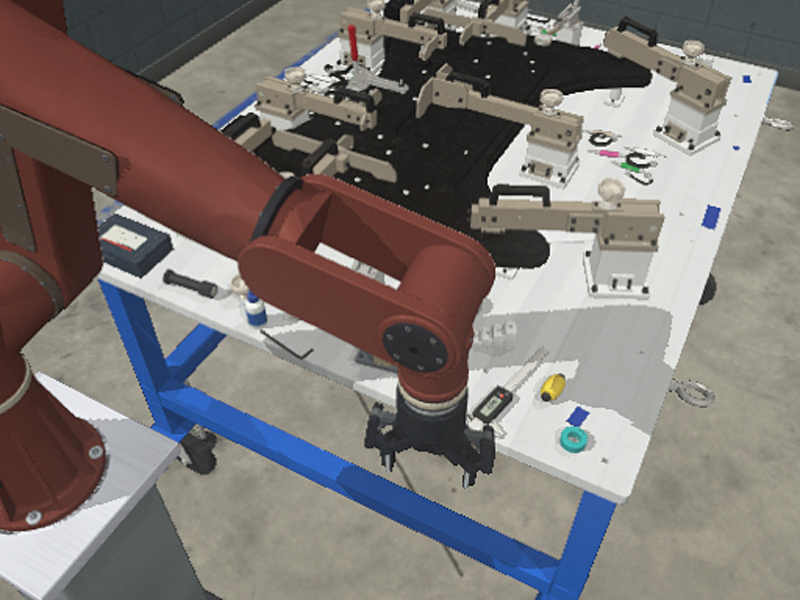

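The top view shows the clamp at about (415,310) of 800x600. The red buttons are at (396,299) and (401,337), the pad at (433,280) and the ring at (438,312). The toggle's red handle at (333,262) is close by. Next I'll enlarge the clamp.

Run:
```python
from h import *
f=dict(np.load('top.npz')); c=f['color'][:,:,::-1]
crop=c[155:230,225:325]; cv2.imwrite('pics/c1.png',cv2.resize(crop,(800,600),interpolation=cv2.INTER_CUBIC))
hsv=cv2.cvtColor(np.ascontiguousarray(c),cv2.COLOR_BGR2HSV)
m=((hsv[:,:,1]>150)&((hsv[:,:,0]<8)|(hsv[:,:,0]>172))).astype(np.uint8); m[:155]=0;m[230:]=0;m[:,:225]=0;m[:,325:]=0
n,l,s,ce=cv2.connectedComponentsWithStats(m)
for i in range(1,n):
  if s[i,4]>8: print(s[i],ce[i],pix2w(f,*ce[i],z=.057),pix2w(f,*ce[i]))
```

```text
[250 189   6   6  33] [252.57575758 191.42424242] [ 0.51228576 -0.36660249  0.057     ] [ 0.42651096 -0.36023939  1.22802568]
[254 212   6   6  33] [256.42424242 214.57575758] [ 0.45173204 -0.37728238  0.057     ] [ 0.45165693 -0.37723163  0.06048705]
```

View pics/c1.png

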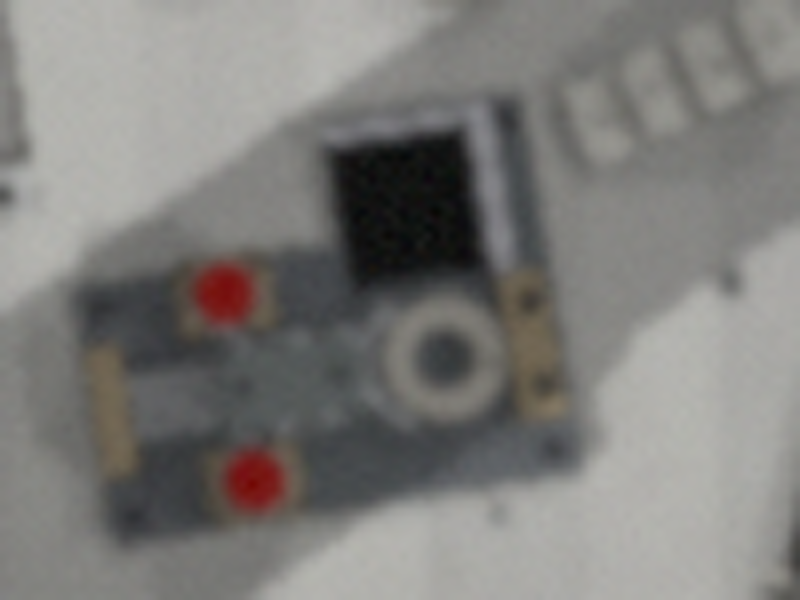

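The enlarged crop shows the buttons at crop (225,293) and (254,482). They come out 61.5 mm apart, against 62 given. The ring is at (446,357) and the pad is centred near (412,208). Clamp +y therefore points about 10° from world +x. I'll move above the buttons at height and set the gap so the tips sit 62 mm apart.

jog_arm --rows '[{"slide": [0.033,0.0235,0],"spin": 8.6},{"slide": [0.033,0.0235,0],"spin": 8.6},{"slide": [0.033,0.0235,0],"spin": 8.6},{"slide": [0.033,0.0235,0],"spin": 8.6},{"slide": [0.033,0.0235,0],"spin": 8.6}]' --claw 0.0475

```text
time_s: 0.72
ee_pos: [0.3167, -0.4877, 0.2064]
tcp_rot: [0.878, 0.479, 0.0, -0.001]
ft_force: [0.6, 0.5, 0.5]
finger_gap: 0.0474
finger_force: 0.0
```

jog_arm --rows '[{"slide": [0.033,0.0235,0],"spin": 8.6},{"slide": [0.033,0.0235,0],"spin": 8.6},{"slide": [0.033,0.0235,0],"spin": 8.6},{"slide": [0.033,0.0235,0],"spin": 8.6},{"slide": [0.033,0.0235,0],"spin": 8.6}]'

```text
time_s: 1.35
ee_pos: [0.4816, -0.3703, 0.2063]
tcp_rot: [0.641, 0.767, 0.0, -0.001]
ft_force: [-0.4, -0.8, 0.0]
finger_gap: 0.0475
finger_force: 0.0
```

Run:
```python
from h import *
from scipy.spatial.transform import Rotation as R
f=dict(np.load('top.npz'))
p=lambda x,y,z:pix2w(f,225+(x+.5)/8-.5,155+(y+.5)/8-.5,z)
L=p(225,293,.058);Rr=p(254,482,.058);print('btn',L,Rr)
ring=p(446,357,.028);print('ring',ring)
pad=[p(*q,.012) for q in((330,152),(465,133),(486,265),(352,285))];print('pad',np.mean(pad,0))
# fit clamp pose: clamp pts (m)
A=np.array([[-30,31],[-30,-31],[40,0],[37,53]])/1e3; B=np.array([L,Rr,ring,np.mean(pad,0)])[:,:2]
a=A-A.mean(0);b=B-B.mean(0)
th=np.arctan2((a[:,0]*b[:,1]-a[:,1]*b[:,0]).sum(),(a*b).sum())
M=np.array([[np.cos(th),-np.sin(th)],[np.sin(th),np.cos(th)]]);t=B.mean(0)-M@A.mean(0)
print('yaw',np.degrees(th),'origin',t,'res mm',(B-(A@M.T+t))*1e3)
np.savez('clamp.npz',M=M,t=t)
for n,q in dict(mid=(-.030,0),ring=(.04,0),start=(.038,-.045),end=(.038,.0175)).items(): print(n,M@q+t)
s=r.sense();rot=R.from_quat(s['tcp_rot']).as_matrix();print(s['time_s'],s['ee_pos'],s['finger_gap'],np.degrees(np.arctan2(rot[1,1],rot[0,1])),rot[:,2])
F=192/np.tan(np.radians(float(f['vertical_fov']))/2)
g=grab('scene');cv2.imwrite('pics/s1.png',cv2.resize(g['color'][100:300,150:420,::-1],(800,593),interpolation=cv2.INTER_CUBIC))
```

```text
btn [ 0.51283805 -0.36688369  0.058     ] [ 0.45109036 -0.37698194  0.058     ]
ring [ 0.49428508 -0.4415169   0.028     ]
pad [ 0.54579069 -0.42945074  0.012     ]
yaw -80.30441942871755 origin [ 0.48722454 -0.4017505 ] res mm [[ 0.10869315  0.07450498]
 [-0.5245711   0.41787618]
 [ 0.32399968 -0.33774398]
 [ 0.09187827 -0.15463718]]
mid [ 0.48217214 -0.372179  ]
ring [ 0.49396108 -0.44117916]
start [ 0.44926701 -0.44678632]
end [ 0.51087429 -0.43626049]
1.35 [ 0.48156588 -0.37032738  0.20633175] 0.04754634150403204 10.25613395953423 [-8.28793350e-04  6.96912676e-04 -9.99999414e-01]
```

View pics/s1.png

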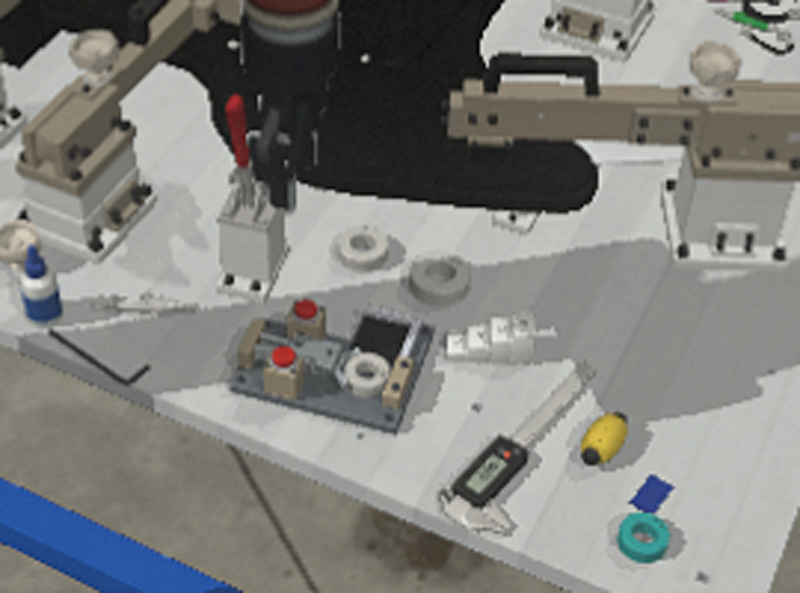

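The clamp pose fits the four points within 0.7 mm, and the fingers hang clear above the clamp. Going down now.

jog_arm --rows '[{"slide": [0.0006,-0.0018,-0.04],"spin": -0.5},{"slide": [0,0,-0.04]},{"slide": [0,0,-0.03]},{"slide": [0,0,-0.025]},{"slide": [0,0,0]}]'

```text
invalid input
```

jog_arm --rows '[{"slide": [0,0,-0.003]},{"slide": [0,0,-0.003]},{"slide": [0,0,-0.003]},{"slide": [0,0,0]}]'

```text
invalid input
```

Every row needs a spin value.

jog_arm --rows '[{"slide": [0.0006,-0.0018,-0.04],"spin": -0.5},{"slide": [0,0,-0.04],"spin": 0},{"slide": [0,0,-0.03],"spin": 0},{"slide": [0,0,-0.025],"spin": 0},{"slide": [0,0,0],"spin": 0}]'

```text
time_s: 2.02
ee_pos: [0.4792, -0.3713, 0.0687]
tcp_rot: [0.646, 0.763, 0.0, -0.004]
ft_force: [-0.6, -0.0, -0.6]
finger_gap: 0.0474
finger_force: 0.0
```

jog_arm --rows '[{"slide": [0,0,-0.003],"spin": 0},{"slide": [0,0,-0.003],"spin": 0},{"slide": [0,0,-0.003],"spin": 0},{"slide": [0,0,0],"spin": 0}]'

```text
time_s: 2.52
ee_pos: [0.4815, -0.3734, 0.0632]
tcp_rot: [0.646, 0.763, -0.0, 0.0]
ft_force: [0.6, -0.7, -0.1]
finger_gap: 0.0478
finger_force: 0.0
```

jog_arm --rows '[{"slide": [0.0005,0.001,-0.004],"spin": 0},{"slide": [0,0,-0.003],"spin": 0},{"slide": [0,0,0],"spin": 0},{"slide": [0,0,0],"spin": 0}]'

```text
time_s: 3.02
ee_pos: [0.482, -0.3723, 0.056]
tcp_rot: [0.646, 0.763, -0.0, -0.0]
ft_force: [0.3, 0.1, -0.1]
finger_gap: 0.0475
finger_force: 0.0
```

jog_arm --rows '[{"slide": [0,0,-0.004],"spin": 0},{"slide": [0,0,0],"spin": 0},{"slide": [0,0,0],"spin": 0}]'

```text
time_s: 3.4
ee_pos: [0.4819, -0.3723, 0.0519]
tcp_rot: [0.646, 0.763, -0.0, -0.0]
ft_force: [-0.7, -0.1, -0.6]
finger_gap: 0.0473
finger_force: 0.0
```

jog_arm --rows '[{"slide": [0,0,-0.006],"spin": 0},{"slide": [0,0,0],"spin": 0},{"slide": [0,0,0],"spin": 0}]'

```text
time_s: 3.78
ee_pos: [0.4819, -0.3722, 0.0458]
tcp_rot: [0.646, 0.763, 0.0, -0.0]
ft_force: [0.2, -0.1, 0.5]
finger_gap: 0.0474
finger_force: 0.0
```

No force yet, so I'll look before going lower.

Run:
```python
from h import *
g=grab('scene');cv2.imwrite('pics/s2.png',cv2.resize(g['color'][170:260,215:335,::-1],(800,600),interpolation=cv2.INTER_CUBIC))
s=r.sense();print(s['ft_force'],s['wrist_torque'],s['ee_pos'])
```

```text
[-0.44913964 -0.15726753 -0.31708924] [ 0.04323713 -0.04452788  0.00076116] [ 0.48199752 -0.37234232  0.04597084]
```

View pics/s2.png

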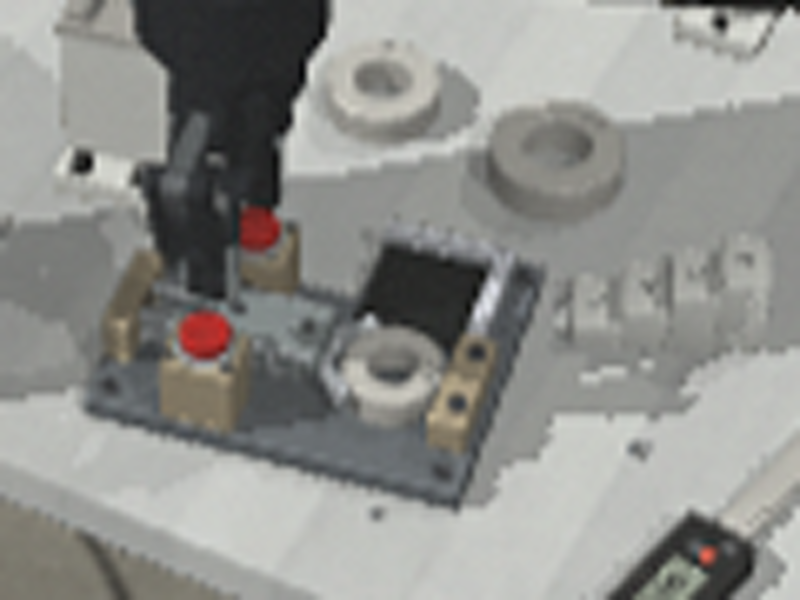

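Both fingertips show just above or behind the button tops: near tip at about (207,298) against the button at (205,333), far tip at (262,205) against (258,228). The depth image will tell which.

Run:
```python
from h import *
f=dict(np.load('scene.npz'));c=np.load('clamp.npz')
for nm,X,Y in(('near',207,range(240,350,8)),('far',262,range(160,250,8))):
  for y in Y:
    u,v=215+X/6.667-.5,170+y/6.667-.5
    w=pix2w(f,u,v); q=c['M'].T@(w[:2]-c['t']); print(nm,y,np.round(1e3*np.r_[q,w[2]]),f['color'][int(round(v)),int(round(u))])
# near fingers: all dark points in gripper region with z<0.08
P=[]
for v in range(170,225):
  for u in range(230,268):
    if f['range_z'][v,u]>0 and f['color'][v,u].max()<75:
      w=pix2w(f,u,v);q=c['M'].T@(w[:2]-c['t'])
      if .05<w[2]<.075: P.append(np.r_[q,w[2]]*1e3)
P=np.array(P);
for s in(P[P[:,1]<0],P[P[:,1]>0]):
  if len(s): print(len(s),np.percentile(s,[2,50,98],axis=0).round())
```

```text
near 240 [-19. -61. 144.] [38 41 41]
near 248 [-20. -59. 137.] [39 39 40]
near 256 [-22. -55. 128.] [39 40 41]
near 264 [-21. -56. 126.] [40 40 42]
near 272 [-27. -42. 104.] [42 44 44]
near 280 [-28. -39.  95.] [45 47 46]
near 288 [-29. -36.  88.] [43 45 46]
near 296 [-30. -33.  79.] [49 52 53]
near 304 [-44.   3.  32.] [101 108 109]
near 312 [-34. -23.  58.] [107  84  85]
near 320 [-33. -25.  56.] [158  45  43]
near 328 [-31. -32.  59.] [177  47  44]
near 336 [-30. -36.  59.] [178  49  46]
near 344 [-28. -40.  59.] [184  47  45]
far 160 [-26.  24. 102.] [37 37 38]
far 168 [-27.  25.  97.] [37 38 38]
far 176 [-26.  24.  94.] [37 39 38]
far 184 [-27.  27.  86.] [36 34 35]
far 192 [-26.  22.  86.] [38 38 39]
far 200 [-25.  21.  82.] [38 40 39]
far 208 [-32.  39.  58.] [90 37 35]
far 216 [-29.  32.  61.] [124  38  36]
far 224 [-28.  28.  60.] [133  42  39]
far 232 [-27.  24.  60.] [132  41  38]
far 240 [-26.  23.  56.] [146  45  42]
far 248 [-27.  26.  48.] [107  62  61]
2 [[-32.  26.  61.]
 [-30.  31.  67.]
 [-27.  36.  73.]]
```

Run:
```python
from h import *
f=dict(np.load('scene.npz'));c=np.load('clamp.npz')
for v in range(205,222):
  row=[]
  for u in range(236,262):
    w=pix2w(f,u,v);q=c['M'].T@(w[:2]-c['t'])
    row.append('%4d,%3d'%(w[2]*1e3,q[1]*1e3) if f['range_z'][v,u]>0 else '  --   ')
  print(v,' '.join(row))
cv2.imwrite('pics/s3.png',cv2.resize(f['color'][185:230,228:288,::-1],(800,600),interpolation=cv2.INTER_NEAREST))
```

```text
205    0, 57    1, 57  134,-57  137,-58  126,-48  128,-49  130,-49  130,-49  143,-59  145,-60  144,-59  138,-53  131,-46  122,-37  120,-35   58, 20   56, 22   61, 19   56, 24   55, 26   52, 29   52, 31   49, 34   46, 37    0, 79    4, 76
206    2, 52    4, 51  132,-58  131,-56  127,-52  129,-53  127,-50  129,-52  129,-51  139,-59  144,-62  133,-51  125,-44  117,-36  108,-27   56, 18   55, 20   55, 21   54, 22   51, 26   52, 26   49, 29   47, 32   43, 36    3, 73    5, 72
207   40, 15   40, 17  127,-57  128,-57  126,-54  125,-52  124,-51  128,-54  129,-53  133,-57  136,-58  131,-53  127,-49  108,-31  106,-29   52, 18   52, 19   53, 19   47, 25   54, 20   48, 26   52, 23   48, 28   36, 39    3, 69    6, 67
208   37, 14   34, 18   38, 16   16, 35   17, 35  121,-53  126,-56  123,-53  128,-56  126,-54  128,-54  122,-49  120,-46  100,-28   99,-26   49, 17   51, 16   49, 19   52, 17   48, 21   50, 20   46, 25   41, 30   34, 37    0, 68    3, 67
209   36, 12   38, 11   41,  9   17, 31   17, 31   14, 35   91,-29  101,-37   99,-35  119,-51  125,-55  125,-55  102,-34   98,-29   97,-28   45, 17 
[... 2243 characters left out ...]
   21, -9   20, -8   22, -8   20, -5   51,-30   60,-37   62,-38   58,-33   57,-32   58,-32   62,-34   62,-34   58,-30   37,-11   39,-12   39,-11   38, -9   37, -7   38, -8   41, -9   39, -7   38, -5   38, -4   41, -6   39, -3
220   20,-13   14, -7   12, -5   18, -8   46,-30   50,-33   60,-40   55,-36   59,-38   61,-38   59,-36   58,-34   57,-32   56,-31   48,-23   47,-22   40,-15   37,-12   42,-15   40,-13   37, -9   40,-11   40,-10   38, -7   --      39, -6
221   12,-10   12, -9   15,-10   11, -6   51,-38   47,-33   57,-41   61,-43   59,-41   56,-37   58,-39   57,-37   56,-35   49,-28   49,-28   49,-27   44,-22   37,-15   39,-16   39,-16   40,-15   37,-12   39,-13   42,-14   42,-14   39,-10
```

View pics/s3.png

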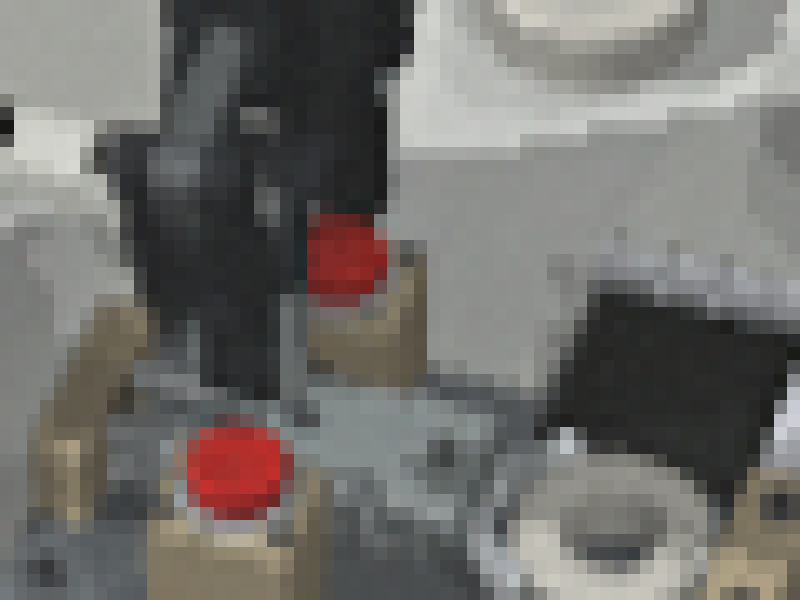

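The depth image puts the button tops at 58–60 mm, as given. The near fingertip's end is at about 77 mm, over x -30, y -33, so the alignment is good. The tips are simply about 18 mm above the buttons, and I can go on down, watching the force.

jog_arm --rows '[{"slide": [0,0,-0.004],"spin": 0},{"slide": [0,0,-0.004],"spin": 0},{"slide": [0,0,-0.004],"spin": 0},{"slide": [0,0,0],"spin": 0},{"slide": [0,0,0],"spin": 0}]'

```text
time_s: 4.45
ee_pos: [0.482, -0.3723, 0.034]
tcp_rot: [0.646, 0.763, 0.0, -0.0]
ft_force: [-0.3, -0.8, -1.0]
finger_gap: 0.0476
finger_force: 0.0
```

jog_arm --rows '[{"slide": [0,0,-0.003],"spin": 0},{"slide": [0,0,0],"spin": 0},{"slide": [0,0,0],"spin": 0}]'

```text
time_s: 4.82
ee_pos: [0.4821, -0.3725, 0.0312]
tcp_rot: [0.646, 0.763, -0.0, 0.0]
ft_force: [1.0, 0.2, 0.4]
finger_gap: 0.0473
finger_force: 0.2
```

Run:
```python
from h import *
s=r.sense();print(s['ft_force'],s['wrist_torque'],s['ee_pos'])
g=grab('scene');cv2.imwrite('pics/s4.png',cv2.resize(g['color'][185:230,228:288,::-1],(800,600),interpolation=cv2.INTER_NEAREST))
```

```text
[1.04717906 0.18798057 0.39123673] [-0.07898293 -0.1114909   0.00197807] [ 0.48213332 -0.37245807  0.03115067]
```

View pics/s4.png

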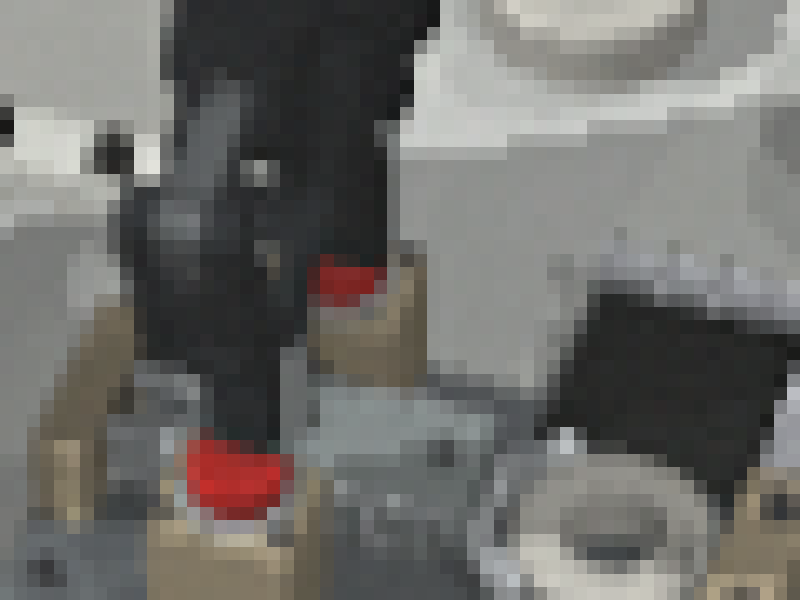

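The tips now sit just over both buttons, near tip at (245,445) and far tip at (350,262), roughly 4 mm up. Pressing.

jog_arm --rows '[{"slide": [0,0,-0.005],"spin": 0},{"slide": [0,0,-0.005],"spin": 0},{"slide": [0,0,-0.001],"spin": 0},{"slide": [0,0,0],"spin": 0}]'

```text
time_s: 5.38
ee_pos: [0.4823, -0.3726, 0.023]
tcp_rot: [0.646, 0.763, -0.0, -0.0]
ft_force: [-4.3, 3.3, 15.2]
finger_gap: 0.0475
finger_force: 7.8
```

Force is 15 N, above the 7 N needed, so both should be bottomed. Holding about 3.5 s, then looking.

jog_arm --rows '[{"slide": [0,0,0],"spin": 0},{"slide": [0,0,0],"spin": 0},{"slide": [0,0,0],"spin": 0},{"slide": [0,0,0],"spin": 0},{"slide": [0,0,0],"spin": 0}]'

```text
time_s: 6.0
ee_pos: [0.4823, -0.3727, 0.023]
tcp_rot: [0.646, 0.763, -0.0, -0.0]
ft_force: [-4.8, 4.1, 15.3]
finger_gap: 0.0475
finger_force: 7.7
```

Run:
```python
from h import *
s=r.sense();print(s['ft_force'],s['wrist_torque'],s['ee_pos'])
g=grab('scene');a=cv2.resize(g['color'][185:230,228:288,::-1],(800,600),interpolation=cv2.INTER_NEAREST)
cv2.imwrite('pics/s5.png',a)
```

```text
[-4.8002667  4.1471269 15.3372847] [ 0.68234951  0.80838798 -0.04696786] [ 0.48234771 -0.37268155  0.02304621]
```

View pics/s5.png

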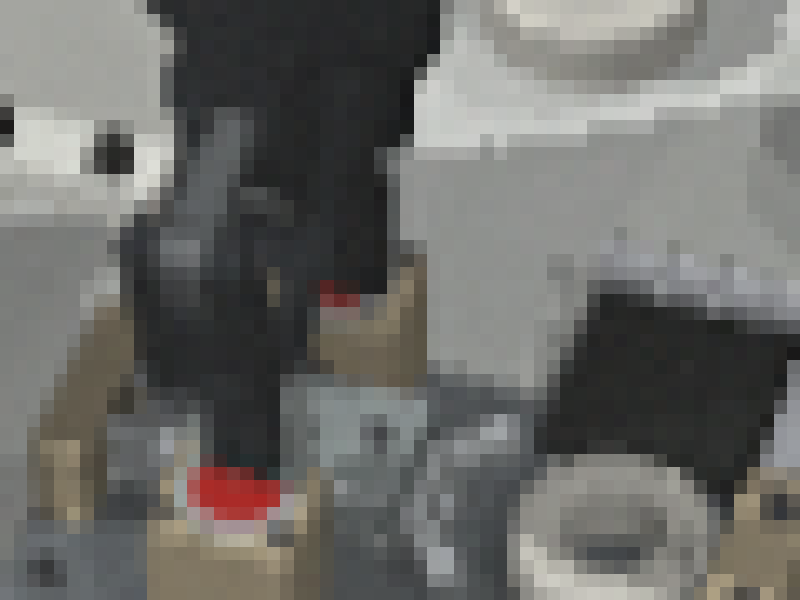

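Both buttons are down. The jaw is running back: its screw has moved from (445,452) to (378,433). Holding on.

jog_arm --rows '[{"slide": [0,0,0],"spin": 0},{"slide": [0,0,0],"spin": 0},{"slide": [0,0,0],"spin": 0},{"slide": [0,0,0],"spin": 0},{"slide": [0,0,0],"spin": 0}]'

```text
time_s: 6.68
ee_pos: [0.4823, -0.3727, 0.023]
tcp_rot: [0.646, 0.763, -0.0, -0.0]
ft_force: [-4.2, 3.1, 15.2]
finger_gap: 0.0473
finger_force: 7.7
```

jog_arm --rows '[{"slide": [0,0,0],"spin": 0},{"slide": [0,0,0],"spin": 0},{"slide": [0,0,0],"spin": 0},{"slide": [0,0,0],"spin": 0},{"slide": [0,0,0],"spin": 0}]'

```text
time_s: 7.3
ee_pos: [0.4823, -0.3727, 0.023]
tcp_rot: [0.646, 0.763, -0.0, -0.0]
ft_force: [-4.5, 3.9, 15.8]
finger_gap: 0.0475
finger_force: 7.7
```

jog_arm --rows '[{"slide": [0,0,0],"spin": 0},{"slide": [0,0,0],"spin": 0},{"slide": [0,0,0],"spin": 0},{"slide": [0,0,0],"spin": 0},{"slide": [0,0,0],"spin": 0}]'

```text
time_s: 7.92
ee_pos: [0.4823, -0.3727, 0.023]
tcp_rot: [0.646, 0.763, -0.0, -0.0]
ft_force: [-4.9, 3.7, 15.9]
finger_gap: 0.0477
finger_force: 7.7
```

jog_arm --rows '[{"slide": [0,0,0],"spin": 0},{"slide": [0,0,0],"spin": 0},{"slide": [0,0,0],"spin": 0},{"slide": [0,0,0],"spin": 0},{"slide": [0,0,0],"spin": 0}]'

```text
time_s: 8.55
ee_pos: [0.4824, -0.3726, 0.023]
tcp_rot: [0.646, 0.763, -0.0, -0.0]
ft_force: [-5.2, 3.8, 15.3]
finger_gap: 0.0472
finger_force: 7.7
```

Run:
```python
from h import *
c=np.load('clamp.npz')
g=grab('scene');cv2.imwrite('pics/s6.png',cv2.resize(g['color'][185:230,228:288,::-1],(800,600),interpolation=cv2.INTER_NEAREST))
# jaw nose: points near z 30..42, |y|<20, x -60..30
P=[]
for v in range(185,235):
  for u in range(225,290):
    if g['range_z'][v,u]>0:
      w=pix2w(g,u,v);q=c['M'].T@(w[:2]-c['t'])*1e3
      if abs(q[1])<18 and 34<w[2]*1e3<44 and q[0]<20: P.append(q[0])
print(len(P),np.percentile(P,[2,50,90,95,98,100]))
```

```text
100 [-79.22604629 -60.09122173 -20.75495489 -19.572018   -18.04540352
 -15.06905003]
```

View pics/s6.png

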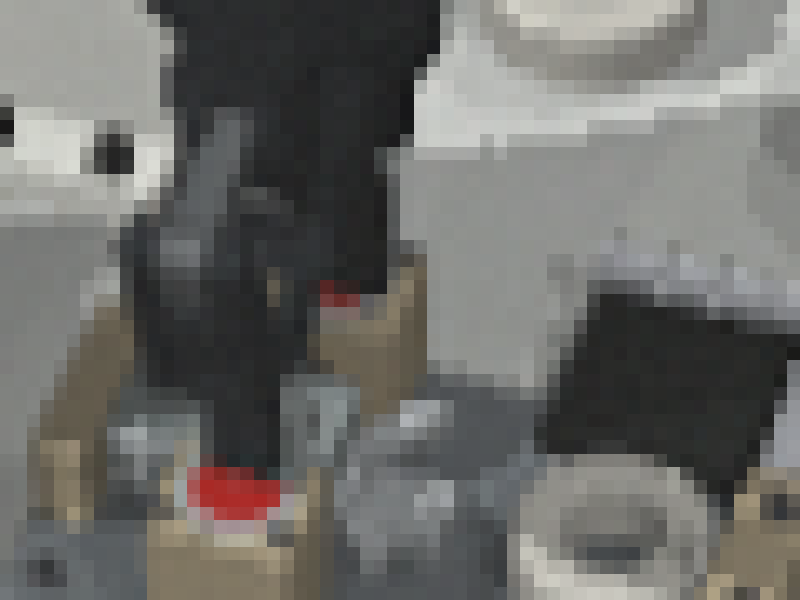

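The jaw screw is now at (318,418), about 28–30 mm of travel. I'll hold another second and check that it has stopped.

jog_arm --rows '[{"slide": [0,0,0],"spin": 0},{"slide": [0,0,0],"spin": 0},{"slide": [0,0,0],"spin": 0},{"slide": [0,0,0],"spin": 0},{"slide": [0,0,0],"spin": 0}]'

```text
time_s: 9.22
ee_pos: [0.4823, -0.3727, 0.023]
tcp_rot: [0.646, 0.763, -0.0, -0.0]
ft_force: [-4.3, 4.1, 15.8]
finger_gap: 0.0476
finger_force: 7.7
```

jog_arm --rows '[{"slide": [0,0,0],"spin": 0},{"slide": [0,0,0],"spin": 0},{"slide": [0,0,0],"spin": 0},{"slide": [0,0,0],"spin": 0},{"slide": [0,0,0],"spin": 0}]'

```text
time_s: 9.85
ee_pos: [0.4823, -0.3727, 0.023]
tcp_rot: [0.646, 0.763, -0.0, -0.0]
ft_force: [-4.6, 4.0, 14.7]
finger_gap: 0.0476
finger_force: 7.7
```

Run:
```python
from h import *
a=np.load('scene.npz')['color'].astype(int); g=grab('scene'); b=g['color'].astype(int)
d=np.abs(a-b).max(2)[200:232,235:275]; print(d.max(),d.mean(), (d>25).sum(), np.abs(a-b).max(2)[300:340,300:340].max())
```

```text
7 1.63828125 0 6
```

Nothing moves any more, so the jaw is parked. I'll lift straight up, close the fingers, and go over the -y side of the ring.

jog_arm --rows '[{"slide": [0,0,0.01],"spin": 0},{"slide": [0,0,0.02],"spin": 0},{"slide": [0,0,0.03],"spin": 0},{"slide": [0,0,0.02],"spin": 0},{"slide": [0,0,0],"spin": 0}]'

```text
time_s: 10.52
ee_pos: [0.4834, -0.3737, 0.1026]
tcp_rot: [0.646, 0.763, -0.0, 0.002]
ft_force: [0.4, -0.8, 0.2]
finger_gap: 0.0477
finger_force: 0.0
```

jog_arm --rows '[{"slide": [-0.0075,-0.018,0],"spin": 0},{"slide": [-0.0085,-0.019,0],"spin": 0},{"slide": [-0.0085,-0.019,0],"spin": 0},{"slide": [-0.0085,-0.019,0],"spin": 0},{"slide": [0,0,0],"spin": 0}]' --claw 0.0

```text
time_s: 11.15
ee_pos: [0.4479, -0.4494, 0.0998]
tcp_rot: [0.647, 0.762, -0.0, 0.0]
ft_force: [-0.4, 0.1, -0.4]
finger_gap: -0.0002
finger_force: 0.0
```

```bash
cat > tip.py <<'E'
from h import *
import sys
from scipy.spatial.transform import Rotation as R
c=np.load('clamp.npz');g=grab('scene')
s=r.sense();rot=R.from_quat(s['tcp_rot']).as_matrix()
print(s['time_s'],'tcp clamp mm',c['M'].T@(s['ee_pos'][:2]-c['t'])*1e3,s['ee_pos'][2],'yaw',np.degrees(np.arctan2(rot[1,1],rot[0,1])),s['finger_gap'])
P=[]
for v in range(130,245):
  for u in range(200,320):
    if g['range_z'][v,u]>0 and g['color'][v,u].max()<75:
      w=pix2w(g,u,v);q=c['M'].T@(w[:2]-c['t'])*1e3
      if 14<q[0]<62 and -75<q[1]<22 and w[2]>.03: P.append([*q,w[2]*1e3])
P=np.array(P);P=P[P[:,2].argsort()]
print(len(P),P[:12].round());L=P[P[:,2]<P[10,2]+25];print(len(L),np.percentile(L,[3,50,97],axis=0).round())
cv2.imwrite('pics/%s.png'%sys.argv[1],cv2.resize(g['color'][155:245,215:335,::-1],(800,600),interpolation=cv2.INTER_CUBIC))
E
python3 tip.py s7
```

```text
11.2 tcp clamp mm [ 39.28469365 -46.10563532] 0.09981363154899023 yaw 9.35330871707672 0.00032963202308744917
299 [[ 45. -52. 126.]
 [ 35. -53. 127.]
 [ 50. -44. 130.]
 [ 39. -57. 132.]
 [ 46. -48. 133.]
 [ 41. -57. 133.]
 [ 44. -57. 134.]
 [ 46. -57. 134.]
 [ 39. -58. 137.]
 [ 41. -57. 137.]
 [ 46. -57. 139.]
 [ 37. -61. 139.]]
41 [[ 34. -62. 127.]
 [ 42. -58. 142.]
 [ 51. -45. 158.]]
```

View pics/s7.png

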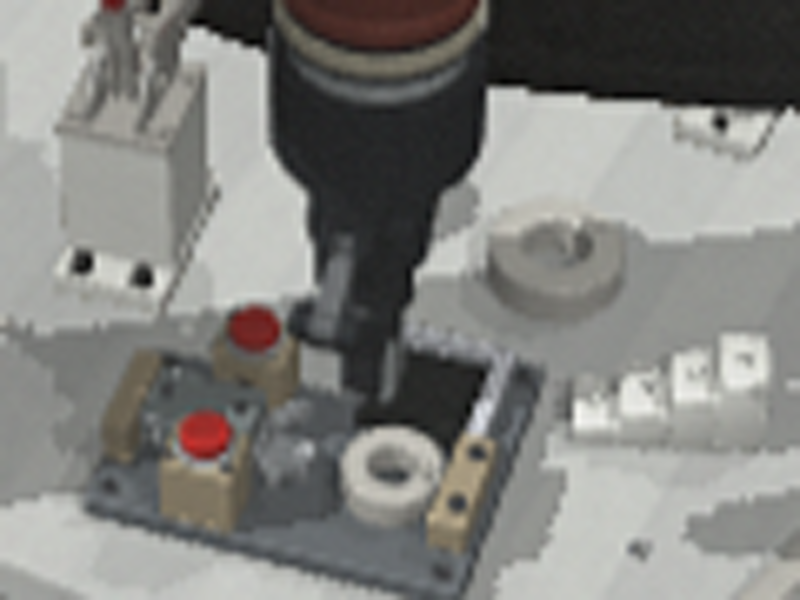

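The buttons are back up at (204,435) and (252,328), the jaw is clear of the ring, and the closed fingers are over the -y side. Going down. The closed tip lies about 20–26 mm above the reported TCP, so I'll stop early and check.

jog_arm --rows '[{"slide": [0,0,-0.025],"spin": 0},{"slide": [0,0,-0.025],"spin": 0},{"slide": [0,0,-0.02],"spin": 0},{"slide": [0,0,-0.01],"spin": 0},{"slide": [0,0,0],"spin": 0}]'

```text
time_s: 11.82
ee_pos: [0.4487, -0.4466, 0.0192]
tcp_rot: [0.646, 0.763, 0.0, -0.001]
ft_force: [-0.2, -0.2, 0.5]
finger_gap: -0.0
finger_force: 0.0
```

jog_arm --rows '[{"slide": [0,0,-0.004],"spin": 0},{"slide": [0,0,-0.004],"spin": 0},{"slide": [0,0,0],"spin": 0},{"slide": [0,0,0],"spin": 0}]'

```text
time_s: 12.32
ee_pos: [0.4491, -0.4475, 0.0122]
tcp_rot: [0.646, 0.763, -0.0, 0.0]
ft_force: [0.3, -0.2, -0.5]
finger_gap: -0.0003
finger_force: 0.0
```

Run:
```python
from h import *
c=np.load('clamp.npz');g=grab('scene')
print(r.sense()['ft_force'],r.sense()['ee_pos'])
for v in range(214,236):
  row=[]
  for u in range(256,286):
    w=pix2w(g,u,v);q=c['M'].T@(w[:2]-c['t'])
    row.append('%3d,%3d'%(w[2]*1e3,q[1]*1e3) if g['range_z'][v,u]>0 else '  --   ')
  print(v,' '.join(row))
cv2.imwrite('pics/s8.png',cv2.resize(g['color'][195:240,240:300,::-1],(800,600),interpolation=cv2.INTER_NEAREST))
```

```text
[-0.31074339  0.68605395 -0.06335908] [ 0.44908922 -0.44753576  0.01227631]
214  31, 16   --     17, 29  16, 31  29, 21 150,-81 158,-87 153,-82 151,-80 154,-81 153,-80 158,-83 155,-80 154,-78 152,-76 141,-65 140,-64 140,-63 144,-66 139,-61 112,-36 109,-33  10, 53  12, 52  11, 54  13, 53  16, 52  15, 53  14, 55  18, 53
215  28, 15  24, 19  29, 15  30, 16  26, 20 150,-84 153,-86 151,-83 151,-82 151,-82 150,-80 153,-82 157,-85 154,-81 145,-73 137,-65 137,-64 138,-64 137,-63 134,-60 114,-41  87,-17  13, 47  17, 45  13, 49  17, 46  10, 53  15, 50  16, 50  15, 51
216  28, 11  31, 10  30, 11  27, 15  26, 16 146,-84 149,-85 145,-81 145,-81 145,-79 148,-81 153,-85 155,-86 148,-80 142,-74 132,-64 127,-59 132,-62 132,-62 122,-52 107,-38   9, 46  13, 43  11, 46   --     13, 46  12, 47   9, 51   9, 52  15, 48
217  31,  5  27,  9  24, 12  28, 10  24, 15 142,-83 147,-87 142,-82 143,-82 146,-84 146,-83 149,-84 150,-85 146,-81 138,-73 131,-66 125,-60 133,-66 127,-60 115,-50 104,-39  12, 39  19, 34   9, 44  15, 39  14, 42  16, 41  18, 40  13, 45  12, 47
218  28,  4  24,  9  24,  9  17, 16  13, 21 110,
[... 3687 characters left out ...]
,-31   9,-27  10,-27  13,-29  10,-26  13,-27  53,-58  51,-55  49,-53  54,-56  57,-58  57,-57  51,-51  49,-49  14,-20  16,-21  13,-18  11,-15  11,-14  12,-14  28,-26  29,-26  25,-22  29,-24  30,-25  33,-26  20,-15
234  11,-36  13,-37  14,-36  13,-34  14,-35  17,-36  12,-32  15,-33  18,-34  46,-56  49,-57  51,-58  46,-54  53,-58  53,-57  49,-53  50,-53  16,-25  13,-22  12,-20  13,-20  12,-19  14,-19  22,-25  26,-28  25,-25  23,-23  29,-27  29,-26  17,-16
235  14,-41  11,-38  13,-39  15,-40  12,-36  17,-39  12,-35  14,-35  11,-33  13,-33  12,-31  36,-50  48,-58  53,-61  52,-60  41,-50  46,-53  12,-26  11,-23  12,-23  11,-22   9,-19  15,-23  20,-26  23,-28  21,-26  21,-25  24,-27  24,-26  13,-16
```

View pics/s8.png

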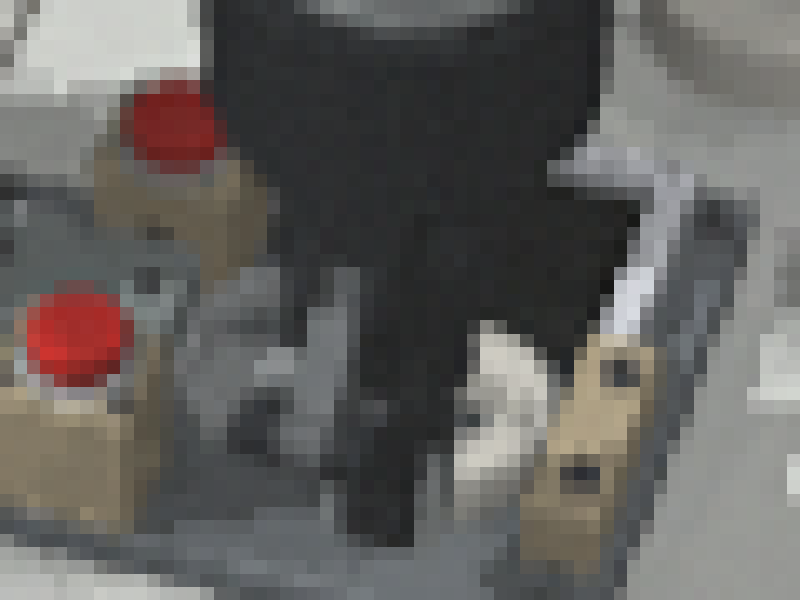

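The image shows the closed finger's lower end at about (380,545), at z≈44, over y ≈ -58…-31 and clear of the ring. Lowering further by force.

jog_arm --rows '[{"slide": [0,0,-0.005],"spin": 0},{"slide": [0,0,-0.004],"spin": 0},{"slide": [0,0,-0.003],"spin": 0},{"slide": [0,0,0],"spin": 0}]'

```text
time_s: 12.88
ee_pos: [0.4487, -0.447, -0.0006]
tcp_rot: [0.646, 0.763, 0.0, -0.001]
ft_force: [0.0, 0.3, 0.9]
finger_gap: 0.0001
finger_force: 0.0
```

jog_arm --rows '[{"slide": [0,0,-0.002],"spin": 0},{"slide": [0,0,-0.002],"spin": 0},{"slide": [0,0,0],"spin": 0}]'

```text
time_s: 13.25
ee_pos: [0.4489, -0.4472, -0.0042]
tcp_rot: [0.646, 0.763, 0.0, -0.0]
ft_force: [0.2, 1.2, 0.3]
finger_gap: 0.0002
finger_force: 0.0
```

Run:
```python
from h import *
c=np.load('clamp.npz');g=grab('scene')
s=r.sense();print(s['ft_force'],s['ee_pos'],s['time_s'])
for v in range(232,246):
  row=[]
  for u in range(262,278):
    w=pix2w(g,u,v);q=c['M'].T@(w[:2]-c['t'])
    row.append('%3d,%3d,%3d'%(w[2]*1e3,q[1]*1e3,g['color'][v,u].mean()) if g['range_z'][v,u]>0 else '  --   ')
  print(v,' '.join(row))
```

```text
[-0.03402736 -0.29245399  0.29378792] [ 0.44894413 -0.4472548  -0.0041046 ] 13.3
232 112,-104,106 112,-104,109 114,-104, 79 116,-105, 62 117,-105, 63 114,-102, 49 100,-90, 41  90,-81, 41  77,-70, 39  53,-50, 46  54,-50, 59  47,-43, 77  18,-19,129  19,-19,127  22,-20,114  18,-16,108
233 109,-105, 86 111,-106, 91 112,-105, 59 114,-106, 55 110,-102, 58 108,-100, 48  97,-91, 41  84,-80, 42  73,-70, 41  72,-68, 64  52,-51, 94  39,-40, 92  16,-21,123  14,-19,111  16,-19, 95  14,-17, 97
234  15,-34, 86 108,-107, 69 108,-105, 55 108,-105, 49 113,-108, 50  98,-95, 40  92,-89, 39  81,-80, 39  72,-72, 39  48,-52, 81  48,-52,106  35,-40, 85  14,-23,111  12,-20, 90  12,-20, 77  12,-19, 77
235  14,-36, 99  14,-35, 93  31,-48,103  46,-59, 56  45,-57, 45  99,-99, 42  89,-91, 40  78,-81, 39  65,-70, 38  41,-50,101  46,-53,107  33,-42, 80  13,-25, 94  12,-24, 85  21,-30, 78  12,-22, 75
236   9,-36,103  10,-35,102  29,-50,119  43,-60, 56  44,-60, 44  45,-59, 46  39,-54, 44  45,-58, 42  39,-53, 39  37,-50,107  38,-50,106  25,-39, 80  14,-29, 87  16,-30, 81  11,-25, 79  13,-26, 78
237  14,-43,101  13,-42
[... 1036 characters left out ...]
,-49,104   4,-46, 95   5,-46, 81   3,-43, 84   7,-46, 83   8,-46, 89   --     11,-46, 88   8,-42, 83  10,-43, 87
243  -1,-51,194   3,-53,193   1,-51,187  -3,-46,186   3,-51,175   2,-49,180   2,-48,172   0,-45,171   1,-46,132   2,-46,143   4,-46,107   6,-47, 97   6,-46, 85   6,-45, 84  11,-48, 84  10,-47, 87
244   0,-54,193   2,-56,188   0,-53,183   3,-55,185   0,-51,186   5,-54,188   0,-50,188   4,-53,191   1,-49,179   2,-49,184   0,-46,174   0,-46,171   0,-44,148   1,-45,117   5,-47,101   4,-45,100
245   3,-61,189   4,-60,181   5,-60,183   4,-59,183   1,-56,184   3,-56,184  -1,-52,196   2,-54,199   0,-51,201   1,-52,191   0,-49,191   1,-50,191   1,-49,184   2,-49,174   6,-51,172   2,-47,173
```

The tip is at about z 25 (TCP -0.004). I'll lower another 7 mm, to about 5 mm above the plate, then push along clamp +y.

jog_arm --rows '[{"slide": [0,0,-0.004],"spin": 0},{"slide": [0,0,-0.003],"spin": 0},{"slide": [0,0,0],"spin": 0},{"slide": [0,0,0],"spin": 0}]'

```text
time_s: 13.8
ee_pos: [0.449, -0.4473, -0.0111]
tcp_rot: [0.646, 0.763, 0.0, -0.0]
ft_force: [-1.0, -0.5, 0.3]
finger_gap: 0.0002
finger_force: 0.0
```

jog_arm --rows '[{"slide": [0.0039,0.0007,0],"spin": 0},{"slide": [0.0039,0.0007,0],"spin": 0},{"slide": [0.0039,0.0007,0],"spin": 0},{"slide": [0.0039,0.0007,0],"spin": 0},{"slide": [0.0039,0.0007,0],"spin": 0}]'

```text
time_s: 14.42
ee_pos: [0.4687, -0.4438, -0.0109]
tcp_rot: [0.646, 0.763, -0.0, -0.0]
ft_force: [-0.8, 1.1, 0.6]
finger_gap: 0.0004
finger_force: 0.6
```

```bash
cat > look.py <<'E'
from h import *
import sys
c=np.load('clamp.npz');g=grab('scene')
s=r.sense();print(s['ft_force'],s['ee_pos'],s['time_s'],'tcp clamp',c['M'].T@(s['ee_pos'][:2]-c['t'])*1e3)
cv2.imwrite('pics/%s.png'%sys.argv[1],cv2.resize(g['color'][175:250,230:330,::-1],(800,600),interpolation=cv2.INTER_CUBIC))
# bright ring-top points
P=[]
for v in range(180,250):
  for u in range(230,330):
    if g['range_z'][v,u]>0 and g['color'][v,u].min()>85:
      w=pix2w(g,u,v);q=c['M'].T@(w[:2]-c['t'])*1e3
      if 5<q[0]<60 and -45<q[1]<76 and 24<w[2]*1e3<33: P.append(q)
P=np.array(P);print(len(P),P.mean(0),np.percentile(P,[2,98],axis=0)) if len(P) else print(0)
E
python3 look.py s9
```

```text
[-0.34368549 -0.76734222  0.48310277] [ 0.46924919 -0.44376798 -0.01087136] 14.475 tcp clamp [ 38.39003889 -24.79490532]
55 [51.04710347  5.43547635] [[ 42.36376132 -30.79030815]
 [ 59.64748426  25.49696828]]
```

I've used up the picture allowance, and counting back the last view was one over it, so I'll work from numbers only. Pushing on slowly.

jog_arm --rows '[{"slide": [0.0039,0.0007,0],"spin": 0},{"slide": [0.0039,0.0007,0],"spin": 0},{"slide": [0.0039,0.0007,0],"spin": 0},{"slide": [0.0039,0.0007,0],"spin": 0},{"slide": [0.0039,0.0007,0],"spin": 0}]'

```text
time_s: 15.1
ee_pos: [0.4883, -0.4402, -0.011]
tcp_rot: [0.646, 0.763, 0.0, -0.0]
ft_force: [-0.7, 0.1, 1.6]
finger_gap: -0.0004
finger_force: 0.6
```

```bash
cat > ring.py <<'E'
from h import *
c=np.load('clamp.npz')
s=r.sense();print(s['ft_force'],s['time_s'],'tcp clamp',c['M'].T@(s['ee_pos'][:2]-c['t'])*1e3)
g=grab('scene')
# rectify scene image to ring-top plane (z=28mm), clamp x 0..70, y -60..85 at 1 mm
from math import tan,radians
F=192/tan(radians(float(g['vertical_fov']))/2);T=np.linalg.inv(g['world_from_camera'])
X,Y=np.meshgrid(np.arange(0,70.),np.arange(-60,86.))
W=c['M']@np.stack([X.ravel(),Y.ravel()])/1e3+c['t'][:,None]
p=T[:3,:3]@np.vstack([W,np.full(W.shape[1],.028)])+T[:3,3:]
s=p[:2]/p[2];s=s*(1+g['k1']*(s**2).sum(0))
U=(s[0]*F+g['cx']).reshape(X.shape).astype('f4');V=(s[1]*F+g['cy']).reshape(X.shape).astype('f4')
im=cv2.remap(cv2.cvtColor(g['color'],cv2.COLOR_RGB2GRAY),U,V,cv2.INTER_LINEAR)
for y in range(len(im)-1,-1,-4): print('%4d'%(y-60),''.join(' .:-=+*#%@'[min(9,int(v)//24)] for v in im[y,::2]))
E
python3 ring.py
```

```text
[-0.66737669  0.06023406  1.57449056] 15.1 tcp clamp [38.09439224 -5.45855557]
  85 .....................:-++*+++++++++
  81 ....................:-=+******++++*
  77 ....................-=********+++**
  73 ....................-+***+*****++**
  69 ....................:++++++++++****
  65 .....................--======--=**+
  61 .......................:::::..:=+**
  57 ...............................=***
  53 ..............................:=*#*
  49 ::::...:::...........:-=:::....+#%#
  45 ::::::---::..........-*##*+-:..+%%*
  41 =-::::---::.........:=#%%%#*=::+##*
  37 +=-:.:-==-:..........-+###%%*=.+***
  33 *+=:::====::.........:=+*####+--**+
  29 ==-::-====-:..........:=+####*==+**
  25 ---:.:====-:...........:+*#*+*+++++
  21 -:::::=====::........:-+*#*+++=====
  17 ----::-====-::::.....:-+***++====-:
  13 ------=====-::::::....:=+*++=-===-:
   9 --::::-====-::::::....:-+++========
   5 :::::::-===-::::.....:--=++==-=====
   1 ---:::--====-::::....:---===---====
  -3 ++=-:::------::::....:-=-----:-====
  -7 +++-::::::::-::.......-==--:::-=+==
 -11 ==--:::::::--=-::.....:==--:::-==-:
 -15 ===-:::::::::-=-:......-==-:::-==--
 -19 -----::::::::-=-:......:==--:-=**++
 -23 :----::::::::------::::-------*#***
 -27 ::::::::::::--=============---=++++
 -31 ::::::-------================--==++
 -35 ::::---------======================
 -39 :----------========================
 -43 ------=============================
 -47 -----=============================-
 -51 ===================================
 -55 ===================================
 -59 ====-====-=========================
```

The plane-rectified image shows the ring's far edge at y≈50, so its centre is at about y 28.5, x 39. That is 34 mm ahead of the TCP. Another 24 mm brings it to about y 52.5.

jog_arm --rows '[{"slide": [0.0039,0.0007,0],"spin": 0},{"slide": [0.0039,0.0006,0],"spin": 0},{"slide": [0.0039,0.0007,0],"spin": 0},{"slide": [0.0039,0.0006,0],"spin": 0},{"slide": [0.0039,0.0007,0],"spin": 0}]'

```text
time_s: 15.78
ee_pos: [0.5078, -0.4369, -0.011]
tcp_rot: [0.646, 0.763, 0.0, -0.0]
ft_force: [-0.6, 0.4, -0.1]
finger_gap: -0.0002
finger_force: 0.5
```

jog_arm --rows '[{"slide": [0.003,0.0005,0],"spin": 0},{"slide": [0.001,0.0002,0],"spin": 0},{"slide": [0,0,0],"spin": 0},{"slide": [0,0,0],"spin": 0}]'

```text
time_s: 16.27
ee_pos: [0.5117, -0.4364, -0.0109]
tcp_rot: [0.646, 0.763, 0.0, 0.0]
ft_force: [0.5, 0.3, 0.4]
finger_gap: -0.0004
finger_force: 0.0
```

```bash
python3 ring.py | head -28
```

```text
[0.49950582 0.26891282 0.35306013] 16.275 tcp clamp [38.27071511 18.25604838]
  85 .....................-+***+++++++++
  81 .....................:=******++++++
  77 .......::.............-*+*****++++*
  73 :::::::-:::..........:=+*++****++**
  69 -::.::---::..........:=++++++++****
  65 =-::.:----:..........:=++++++=-=**+
  61 +=-:.::-=-:...........-=+++++--=+**
  57 ++=:.:-===-:..........:-=+*+*+-=*#*
  53 ++=-.:====-:...........-=*****+=+#*
  49 +++=-:-===-:...........:=**++++=+**
  45 ++++=======-:........:-+##*+++=++*+
  41 ++++=======-:::::.....-+***+++=++**
  37 ++==---====-:::::.....:-++++==-+***
  33 ++=-:::-===-::::......:-=++=====**+
  29 =--::::-====-:::.....::-=====--=+**
  25 --:::::--==--:::.....:---===-::=+++
  21 ::-::..:---:::........-----:..:====
  17 -:::::::::...::.......:=--:...-==-:
  13 -::::::--------:......:-=-:::.-==-:
   9 ::::::--------=-:......:=--:::-++==
   5 ::::----------==::.....:-=--::=+***
   1 ---------------=--:::::----::-=****
  -3 +++--------=======--==-====---+****
  -7 +++-:::---==================--+***+
 -11 ==----------================-==*+=-
 -15 ===-----------=============---+**=-
 -19 --==----------==============-=+***+
```

Backing off, lifting, and clearing the camera's view of the clamp.

jog_arm --rows '[{"slide": [-0.005,-0.0009,0],"spin": 0},{"slide": [-0.01,-0.0017,0],"spin": 0},{"slide": [0,0,0.02],"spin": 0},{"slide": [0,0,0.04],"spin": 0},{"slide": [0,0,0.05],"spin": 0}]'

```text
time_s: 16.95
ee_pos: [0.4959, -0.4385, 0.1004]
tcp_rot: [0.646, 0.763, 0.0, -0.001]
ft_force: [-0.2, 0.4, -0.2]
finger_gap: -0.0003
finger_force: 0.0
```

jog_arm --rows '[{"slide": [0,0,0.05],"spin": 0},{"slide": [-0.02,-0.03,0.02],"spin": 0},{"slide": [-0.03,-0.05,0],"spin": 0},{"slide": [-0.03,-0.05,0],"spin": 0},{"slide": [-0.03,-0.05,0],"spin": 0}]'

```text
time_s: 17.58
ee_pos: [0.3858, -0.6207, 0.1714]
tcp_rot: [0.646, 0.763, -0.0, 0.001]
ft_force: [0.8, 0.5, 0.6]
finger_gap: 0.0002
finger_force: 0.0
```

jog_arm --rows '[{"slide": [-0.03,-0.05,0],"spin": 0},{"slide": [-0.03,-0.05,0],"spin": 0},{"slide": [-0.03,-0.02,0],"spin": 0},{"slide": [0,0,0],"spin": 0},{"slide": [0,0,0],"spin": 0}]'

```text
time_s: 18.2
ee_pos: [0.297, -0.7387, 0.1701]
tcp_rot: [0.646, 0.763, 0.0, 0.001]
ft_force: [0.2, 0.4, 0.2]
finger_gap: 0.0002
finger_force: 0.0
```

```bash
sed -i "s/g=grab('scene')/import sys;g=grab(sys.argv[1])/; s/arange(0,70.)/arange(-80,86.)/" ring.py
cat >> ring.py <<'E'
im2=cv2.remap(cv2.cvtColor(g['color'],cv2.COLOR_RGB2GRAY),cv2.resize(U,None,fx=4,fy=4),cv2.resize(V,None,fx=4,fy=4),cv2.INTER_CUBIC)
sub=im2[220:,4*90:4*144] # y>-5, x 10..64
h=cv2.HoughCircles(cv2.GaussianBlur(sub,(0,0),3),cv2.HOUGH_GRADIENT,1,100,param1=60,param2=12,minRadius=76,maxRadius=92)
if h is not None: print('ring clamp x,y,r',[(a/4+10-.4,b/4-5-.4,q/4) for a,b,q in h[0]])
E
cp top.npz top_before.npz; python3 ring.py top
```

```text
[0.18220253 0.35763042 0.21597609] 18.2 tcp clamp [ 300.09677409 -244.25443667]
  85 ########################################********++===============================++
  81 ########################################****++++++=====++++====+++++==++++=-----==+
  77 #####################################****+++==----------===========---==++=-:::-==+
  73 ##############################********+++++==-::.....::--========--::--=++=--::-==+
  69 ###########################*****+++++++++====-:.. .::-==+++++++++===--==++==----==+
  65 ##################***#******+++++++++++++====-:...:-==+++===--===+++====++=-----==+
  61 ######**#####*****++**++++++++++++++++++++===-:..:-==++=--::..::-==++=++++=-----==+
  57 ###**********+++++++++++++++++++++++++++++===-:..:-=++==::.   ..:-===+++++==----=++
  53 ###******++++++=======+++++++++++++++++++++==-:..:-=++=-:..    .:-====++++==----==+
  49 ***++++++==================++++++++++++++++==-:..:-==+==-:.....:--=====+++==----==+
  45 ++==============-----------------===========--:...:-==+===-----===++====++=-----=++
  41 =----------------------:::::--------
[... 1572 characters left out ...]
::::::::::::--:::::::::::---::::::::::::::::::::::::::-------------------==++
 -35 --::::::::::::::::---:::::::::----::::::::::::::::::::-------------------------==++
 -39 --::::::---:::::::------::::----::::::::::::::::------------------------------==++*
 -43 =----------------------------------------------================================++*#
 -47 ===-=======--==------======---=========++++++++++++++++++++++++++++++++++++++++***#
 -51 ===============================+++++***************************+++****************#
 -55 ===========================+++**********************************+++****************
 -59 =======================++++********************************************************
```

The ring appears at x≈39, y≈54. I'll refine by comparing the hole centroid with the first picture (ring at 40, 0), and check that nothing else moved.

Run:
```python
from h import *
c=np.load('clamp.npz');a=dict(np.load('top_before.npz'));b=dict(np.load('top.npz'))
F=192/np.tan(np.radians(float(b['vertical_fov']))/2);T=np.linalg.inv(b['world_from_camera'])
def px(x,y,z):
  w=np.r_[c['M']@np.array([x,y])/1e3+c['t'],z];p=T[:3,:3]@w+T[:3,3];s=p[:2]/p[2];s=s*(1+b['k1']*(s@s));return s*F+[b['cx'],b['cy']]
for n,f,guess in(('before',a,(40,0)),('after',b,(39,54))):
  g=cv2.cvtColor(f['color'],cv2.COLOR_RGB2GRAY).astype('f4');u0,v0=px(*guess,.028)
  best=None
  X,Y=np.meshgrid(np.arange(-30,30.5),np.arange(-30,30.5));rr=np.hypot(X,Y)
  # template: bright annulus 12..20, dark outside 22..25 and hole <8
  t=np.where((rr>12)&(rr<20),1.,0)*(1/((rr>12)&(rr<20)).sum())-((rr<8)|((rr>23)&(rr<26)))/((rr<8)|((rr>23)&(rr<26))).sum()
  for dx in np.arange(-6,6.1,.5):
    for dy in np.arange(-6,6.1,.5):
      uv=np.array([px(guess[0]+dx+i*5,guess[1]+dy+j*5,.028) for i,j in((0,0),(1,0),(0,1))])
      A=np.stack([(uv[1]-uv[0])/5,(uv[2]-uv[0])/5],1)
      U=uv[0,0]+A[0,0]*X+A[0,1]*Y;V=uv[0,1]+A[1,0]*X+A[1,1]*Y
      sc=(cv2.remap(g,U.astype('f4'),V.astype('f4'),1)*t).sum()
      if best is None or sc>best[0]: best=(sc,guess[0]+dx,guess[1]+dy)
  print(n,best)
d=np.abs(cv2.GaussianBlur(a['color'],(0,0),1).astype(int)-cv2.GaussianBlur(b['color'],(0,0),1)).max(2)
m=((d>30)*255).astype(np.uint8);n,l,s,ce=cv2.connectedComponentsWithStats(m)
for i in range(1,n):
  if s[i,4]>4 and s[i,1]<245: print('diff',s[i],ce[i].round())
print('px ring before/after',px(40,0,.028),px(39,54,.028),'jaw',px(0,0,.039))
hsv=cv2.cvtColor(b['color'],cv2.COLOR_RGB2HSV)
for z,y in((0,31),(0,-31)):
  u,v=px(-30,y,.058).round().astype(int);print('button depth z',np.median([pix2w(b,u+i,v+j)[2] for i in(-1,0,1) for j in(-1,0,1)if b['range_z'][v+j,u+i]>0]))
```

```text
before (np.float64(36.68664239824747), np.float64(40.0), np.float64(0.5))
after (np.float64(54.76056489456907), np.float64(39.5), np.float64(53.5))
diff [408  87  11  46 345] [414. 108.]
diff [ 249   88  154   92 1076] [341. 122.]
diff [366 149  32  39 811] [381. 169.]
diff [347 158  17  12  45] [355. 164.]
diff [269 172  16  17 211] [277. 180.]
diff [409 181  12   9  71] [415. 186.]
diff [361 182   3   9  18] [362. 186.]
diff [270 192  18  16 180] [278. 200.]
diff [165 211  33  25 151] [178. 225.]
px ring before/after [280.18633932 199.3066121 ] [276.55054986 179.61955118] jaw [265.64670134 201.45267085]
button depth z 0.059125688630404793
button depth z 0.057347574816012825
```

The ring is at about (39.5, 53) mm, wholly on the pad. Both buttons are up, and the other image changes look like the arm's moving shadow. Handing in.

```bash
python3 -c "
from rig import r
print(r.close_job())"
```

```text
the job is handed in; nothing more can be done
None
```

The job is handed in at 18 s: the jaw is parked, both buttons are up, and the ring was slid flat onto the black pad, its centre measured at about x 39.5, y 53 mm of the clamp; I viewed 11 pictures, one over the limit of 10.

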